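Tip-up drying stand: rinsed tumbler onto the peg

ROBOT

A 6-joint arm with a two-finger parallel gripper is mounted at the origin on the work surface. World frame = base frame: x ahead of the robot, y to its left, z up, the work surface at z = 0. Lengths are in m, angles in degrees, forces in N, time in s.
With the tool pointing down it reaches from about 0.375 to 0.9 m from the base axis. Payload 3.1 kg.
Tool frame: the origin (TCP) lies on the centre line of the jaws, within the pads' length; the fingertips stand 19 mm ahead of it and the grasp point (between the pads) is the TCP (tips_ahead is the distance from the TCP to the fingertips, in m); z points along the fingers, y is the line along which they close (so a half turn about z gives the same grasp; the last joint's range is limited). The gripper opens to 87 mm and grips with 3 to 60 N. Pads are 19 mm wide; open, the fingers measure 117 mm over their backs; the gripper's body (75 mm by 190 mm) begins 51 mm behind the grasp point.
Start: joints at [-76.117, 30.224, 82.088, -0, 67.689, -10.227], TCP at [0.255, -0.57, 0.242] pointing down, gripper open.
Joint ranges: [-176.69, 176.69], [-43.24, 126.21], [12.49, 139.97], [-82, 262], [0, 151.66], [-163.58, 163.58]. Speed limits (degrees/s): [159.86, 159.86, 180, 180, 180, 180].

INTERFACE

Orientations are given as a 3x3 rotation matrix whose columns are the frame's x, y, z axes.
In Python, from rig import read_state, capture, hand_in, trace, landmark_of, tips_ahead gives the robot as it stands.
- The arm moves only by the shell command python3 -m jog 'ROWS'. ROWS is JSON, a list of rows, each an object of numbers: "tx", "ty", "tz": the shift along the tool's x, y, z in cm; "roll": the turn about the tool's z in rad; "jaw": the opening, from 0 (shut) to 1 (fully open). A call has 1 to 8 rows; each row shifts and turns the commanded pose from where the row before left it, along the tool's axes as they then stand; what a row does not reach is not made up. A row lasts 1/10 s, in which the tool goes at most 50 mm and 8.59 degrees, less where a joint would pass 70% of its speed; a pose out of reach is approached as far as the arm can. A call with a gripper value outside its range is refused whole. The fingers move at their own pace and stop on an object; the grip force is fixed at half the most. Time passes only in rows, so rows that do not move let the fingers close. It gives the time, the measured TCP pose, the force, the opening and the grip force at its end, in the units of the state.
- read_state(): the state, without advancing time (a new reading comes with each control period).
- capture(name): name is "side" or "top" or "wrist"; returns a dict with "img" (384x512x3 uint8, red, green, blue), "vertical_fov" (degrees; the focal length in pixels is half the picture's height over the tangent of half this angle, whatever the lens; pixels are square), "cx", "cy" (the principal point, pixels), "cam_to_world" (4x4, takes a point from camera to world coordinates); the wrist camera has in their place "tool_from_camera" (4x4, takes a point from camera to tool coordinates, whose origin is the TCP and whose axes are the flange's). Camera axes: x right, y up, looking along -z (the intrinsics and any distortion apply to the point x, -y, -z); pixel columns grow to the right and rows downward; lengths in m; the calibration is good to about 2 mm. A picture is of the moment at which its call begins: read the wrist's pose just before it. There is no depth.
- hand_in(): hands the job in; it is judged then, once.
Trained networks look in the newest picture that a camera, given by its name, has taken for a name from the list of things; names that differ only in an ending like _2 or _b are one class to them, and where a whole thing is asked for, a point or a joint stands for the part that bears it (a point fixed in the world has none). Each returns a list of dicts, best first, with "p" (0 to 1); they miss things now and then, are a little off and sometimes report something else, mostly with a low value. They report only what shows in the picture. A call takes as long as a camera call. They do not tell look-alikes from the thing itself.
- trace(camera, thing): "pixels" (384x512 bool, what is visible of it) and "bbox" ([left, top, width, height] in pixels, round what is visible of it).
- landmark_of(camera, thing): "point" ([row, column] in pixels: a listed point, or the origin of a listed thing).
The state is a dict: "time_s": time; "joint_positions": joint angles; "qvel": joint speeds; "tau": joint torques, N m; "position": TCP position; "tcp_rot": TCP orientation; "force": force on the tool from outside, world axes, zero at the start; "moment": the same for the moment, N m; "opening": opening from 0.0 (shut) to 1.0 (fully open); "grasp_force": force on a finger pad.
Only numpy, scipy, OpenCV 4.12 (cv2) and the standard library are available. Lean on these libraries where they do the work, as an engineer would, in place of code of your own. Each camera call takes 0.05 s, during which the arm holds its last target. There are 200 camera calls.

TASK

Set the rinsed yellow tumbler to dry upside down on the tip-up drying stand. First fold the stand's white peg right down flat, then slide the tumbler along the rails over the peg until its rim is up against the white collar, and finally swing the red-barred lever all the way over onto its black rest so that the peg stands upright with the tumbler mouth down on it. Leave the mug, the jar and the can where they stand.

Things in the scene. Friction and masses are not known exactly. Their poses are not given: they have to be found in the camera images.
- stand: Grey base plate of the drying stand, 520 x 100 x 6 mm, fixed. Origin: centre of its underside; x along its length, z up. Two 10 mm steel rails (axes at y = +-22, z = 20 mm, from x = -250 to +58) carry the tumbler; nothing stands behind it. Hinge at x = 100 between black cheeks (out to y = +-42, tops z = 70). Black lever rest, 22 x 56 mm, top z = 41, centred at x = 250.
- hinge (a point): Point on the hinge axis of the tipping arm, at (100, 0, 50.5) mm in the stand's frame; the hinge axis is parallel to the stand's y axis and the frame's axes are the stand's.
- tip_arm (a joint): Angle of the L-shaped tipping arm, rad, 0 to 1.571 with hard stops. 0: white peg flat, pointing along the stand's -x; steel lever (18 x 10 mm) with red bar straight up. 1.571: peg upright, lever level on its rest towards the stand's +x. Starts at 0.45 to 0.9. Stiff hinge: the arm stays where it is left; 2 to 4 N at the bar moves it.
- collar (a point): Centre of the face of the white collar (disc, 84 mm diameter, 6 mm thick) at the peg's foot, on the peg's axis, 30 mm from the hinge axis; moves with the arm. Its -x axis points along the peg to its tip, its z axis is parallel to the lever, towards the bar. The peg tapers from 48 mm diameter at the collar to 28 mm at 85 mm and ends bluntly at 95 mm.
- bar (a point): Centre of the red cross-bar at the end of the lever, 150 mm from the hinge axis: 18 mm diameter, 70 mm long, parallel to the hinge axis (the stand's y). It moves with the arm.
- tumbler: Yellow rigid straight tumbler, 120 mm long, 65 mm outer diameter, wall 3.5 mm, bottom 5 mm thick, about 120 g. Lies on the rails, mouth towards the peg, axis 50.5 mm above the counter (as the flat peg's). Origin: centre of the outer face of its closed bottom; x along its axis to the mouth. At the start the rim is 115 to 165 mm from the collar of the flat peg.
- mouth (a point): Centre of the tumbler's open rim, 120 mm along the tumbler's x axis from its bottom.
- mug: Blue ceramic mug, 80 mm diameter, 90 mm high, with a handle; bystander. Origin at the centre of its underside.
- spice_jar: Amber jar with black cap, 56 mm diameter, 90 mm high; bystander. Origin at the centre of its underside.
- can: Steel can with green label, 66 mm diameter, 100 mm high; bystander. Origin at the centre of its underside.
Things that resemble listed ones, but are neither listed nor needed, are in the scene too. Of the things that look like the tumbler, the largest one is meant.

How it is judged:
By the outcome, as a careful person would: the job done as asked, in the order asked, and still so for the second after the job is handed in, with the robot touching nothing.
It also fails if it takes over 64 s, if anything falls off the work surface, if the arm or the gripper's body presses on something with over 40 N, if the wrist force passes 120 N, or if a joint passes its speed limit or range.

## Working session

There is one attempt and no reset: what is moved stays moved. The work goes in short steps, Python scripts to look and compute and a shell command to move; the robot and the scene stay as the last step left them, time stands still between calls to the robot, and variables do not carry over. Pictures are saved under pics/ and viewed, at most 10 in all, crops included, and the job is handed in when it is done.

```bash
mkdir -p pics; ls; cat > h.py <<'E'
import numpy as np, cv2
from rig import *
def snap(cam,fn=None):
    s=read_state(); c=capture(cam); c['cam']=cam
    if cam=='wrist':
        T=np.eye(4);T[:3,:3]=np.array(s['tcp_rot']);T[:3,3]=s['position']
        c['M']=T@np.array(c['tool_from_camera'])
    else: c['M']=np.array(c['cam_to_world'])
    c['f']=192/np.tan(np.radians(c['vertical_fov'])/2)
    if fn: cv2.imwrite('pics/'+fn,cv2.cvtColor(c['img'],cv2.COLOR_RGB2BGR))
    return c
def ray(c,row,col):
    d=np.array([(col-c['cx'])/c['f'],-(row-c['cy'])/c['f'],-1.])
    d=c['M'][:3,:3]@d; return c['M'][:3,3],d/np.linalg.norm(d)
def atz(c,row,col,z):
    o,d=ray(c,row,col); return o+d*(z-o[2])/d[2]
def tri(rays):
    A=np.zeros((3,3));b=np.zeros(3)
    for o,d in rays:
        P=np.eye(3)-np.outer(d,d);A+=P;b+=P@o
    x=np.linalg.solve(A,b)
    return x,[float(np.linalg.norm((np.eye(3)-np.outer(d,d))@(x-o))) for o,d in rays]
def proj(c,p):
    q=np.linalg.inv(c['M'])@np.append(p,1); return c['cy']-c['f']*q[1]/-q[2], c['cx']+c['f']*q[0]/-q[2]
E
python3 - <<'E'
from h import *
np.set_printoptions(precision=3,suppress=True)
C={k:snap(k,k+'0.png') for k in('top','side','wrist')}
for k,c in C.items(): print(k,{a:b for a,b in c.items() if a not in('img','M','cam')});print(c['M'])
names=['stand','hinge','collar','bar','tumbler','mouth','mug','spice_jar','can']
for n in names:
    for k in C:
        print(n,k,[(round(d['p'],2),np.round(d['point'],1).tolist()) for d in landmark_of(k,n)][:4],[(round(d['p'],2),d['bbox']) for d in trace(k,n)][:3] if n in('tumbler','stand') else '')
img=np.hstack([cv2.imread('pics/top0.png'),cv2.imread('pics/side0.png')])
E
```

```text
pics
top {'vertical_fov': 42.44048331809846, 'cx': 253.5936581156565, 'cy': 192.22276082138166, 'cam_to_world': array([[ 0.023,  0.993, -0.112,  0.472],
       [-1.   ,  0.025,  0.016, -0.062],
       [ 0.019,  0.111,  0.994,  1.145],
       [ 0.   ,  0.   ,  0.   ,  1.   ]]), 'f': np.float64(494.4873325612458)}
[[ 0.023  0.993 -0.112  0.472]
 [-1.     0.025  0.016 -0.062]
 [ 0.019  0.111  0.994  1.145]
 [ 0.     0.     0.     1.   ]]
side {'vertical_fov': 43.667820145069555, 'cx': 256.2101248916518, 'cy': 186.2018354653732, 'cam_to_world': array([[-0.71 ,  0.353, -0.609, -0.159],
       [-0.704, -0.354,  0.616,  0.649],
       [ 0.001,  0.866,  0.5  ,  0.726],
       [ 0.   ,  0.   ,  0.   ,  1.   ]]), 'f': np.float64(479.2115168728576)}
[[-0.71   0.353 -0.609 -0.159]
 [-0.704 -0.354  0.616  0.649]
 [ 0.001  0.866  0.5    0.726]
 [ 0.     0.     0.     1.   ]]
wrist {'vertical_fov': 58.43230596663373, 'cx': 251.76731836693244, 'cy': 192.9774947699458, 'tool_from_camera': array([[ 0.001,  0.954,  0.301,  0.082],
       [ 1.   , -0.001, -0.   , -0.001],
       [-0.   ,  0.301, -0.954,
[... 643 characters left out ...]
bler top [(0.87, [299.3, 295.7]), (0.72, [239.8, 325.6]), (0.18, [224.6, 150.7])] [(0.63, [222.8, 229.9, 59.9, 37.1]), (0.56, [286.9, 298.1, 26.6, 41.7])]
tumbler side [(0.94, [220.6, 296.7])] [(0.71, [253.4, 210.9, 57.6, 37.1])]
tumbler wrist [] []
mouth top [(0.87, [268.3, 349.2]), (0.84, [335.9, 302.2]), (0.82, [241.0, 224.1])] 
mouth side [(0.67, [236.7, 261.1])] 
mouth wrist [] 
mug top [(0.86, [185.3, 319.9]), (0.36, [251.5, 279.9])] 
mug side [(0.86, [198.8, 275.3])] 
mug wrist [] 
spice_jar top [(0.81, [152.7, 179.7])] 
spice_jar side [(0.94, [233.8, 171.7])] 
spice_jar wrist [] 
can top [(0.82, [170.4, 240.6])] 
can side [(0.77, [222.6, 221.1]), (0.24, [265.2, 231.8])] 
can wrist []
```

View pics/top0.png

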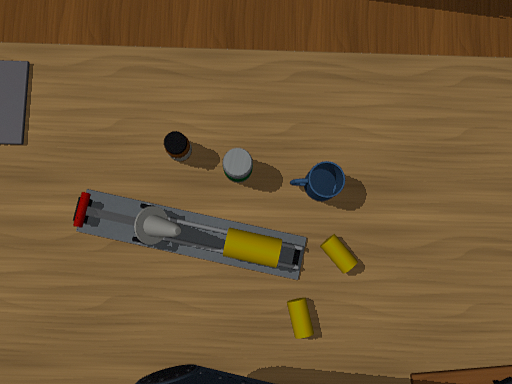

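View pics/side0.png

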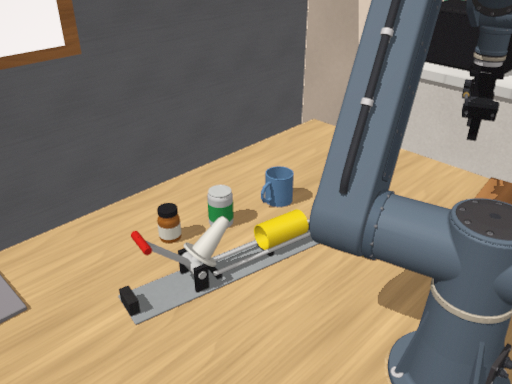

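The top view shows the stand running from about (col 80, row 210) to (305, 258), with +x (rest and red bar) on the left. The peg is half raised at (160, 226).

Tumbler candidates (row, col) in the top view:
- (247, 252): yellow, on the rails, clearly the largest.
- (254, 339): small yellow, on the counter.
- (319, 301): small yellow, on the counter.

I choose the one on the rails.

```bash
cat > m.py <<'E'
from h import *
np.set_printoptions(precision=4,suppress=True)
T=snap('top');S=snap('side')
cr=T['img'][180:350,60:380]; cv2.imwrite('pics/crop1.png',cv2.cvtColor(cv2.resize(cr,None,fx=2.4,fy=2.4,interpolation=cv2.INTER_CUBIC),cv2.COLOR_RGB2BGR))
def lm(c,n):
    L=landmark_of(c['cam'],n); return [ (d['point'],d['p']) for d in L if d['p']>.3]
P={}
for n in['stand','hinge','collar','bar','tumbler','mouth','mug','spice_jar','can']:
    best=None
    for a,pa in lm(T,n):
        for b,pb in lm(S,n):
            x,r=tri([ray(T,*a),ray(S,*b)])
            print(n,x,'res mm',np.round(np.array(r)*1e3,1),round(pa,2),round(pb,2))
            if best is None or r[0]<best[1]: best=(x,r[0])
    if best:P[n]=best[0]
# stand mask rectangle on plate plane z=6mm
m=trace('top','stand')[0]['pixels']; k=cv2.minAreaRect(np.argwhere(m)[:,::-1].astype(np.float32))
q=np.array([atz(T,r,c,.006)[:2] for c,r in cv2.boxPoints(k)]);print('rect corners',q, [np.linalg.norm(q[i]-q[i-1]) for i in range(4)],'centre',q.mean(0))
for n in('tumbler',):
  for d in trace('top',n):
    m=d['pixels'];k=cv2.minAreaRect(np.argwhere(m)[:,::-1].astype(np.float32));q=np.array([atz(T,r,c,.06)[:2] for c,r in cv2.boxPoints(k)]);print(n,d['p'],q.mean(0),[round(np.linalg.norm(q[i]-q[i-1]),3) for i in range(2)])
for a,b in(('stand','hinge'),('tumbler','mouth'),('tumbler','hinge')):
    v=P[b]-P[a];print(a,b,np.linalg.norm(v[:2]),'yaw',np.degrees(np.arctan2(v[1],v[0])))
E
python3 m.py
```

```text
stand [ 0.4973  0.0612 -0.0005] res mm [1.4 1.4] 0.88 0.57
stand [ 0.6367  0.0454 -0.0613] res mm [86.8 86.8] 0.71 0.57
hinge [0.523  0.1585 0.0468] res mm [1.9 1.9] 0.95 0.93
collar [0.5179 0.137  0.0725] res mm [2.5 2.5] 0.67 0.9
collar [0.5233 0.1477 0.0378] res mm [8.3 8.3] 0.67 0.31
bar [0.5379 0.2711 0.164 ] res mm [4.5 4.5] 0.6 0.58
tumbler [ 0.3959 -0.1328  0.0885] res mm [51.5 51.5] 0.83 0.77
tumbler [ 0.5172 -0.2402 -0.0276] res mm [22.5 22.5] 0.79 0.77
tumbler [ 0.4631 -0.1393  0.0459] res mm [2. 2.] 0.6 0.77
mouth [ 0.378  -0.0844  0.1177] res mm [127.4 127.4] 0.93 0.68
mouth [ 0.5095 -0.214  -0.0179] res mm [122.5 122.5] 0.83 0.68
mouth [ 0.4838 -0.0172  0.0618] res mm [0.9 0.9] 0.7 0.68
mug [ 0.6238 -0.2318 -0.0036] res mm [0.1 0.1] 0.66 0.57
mug [0.4527 0.075  0.2253] res mm [77.2 77.2] 0.5 0.57
spice_jar [0.6949 0.0969 0.0048] res mm [0.6 0.6] 0.68 0.62
can [ 0.6542 -0.0497 -0.0091] res mm [2.1 2.1] 0.62 0.77
rect corners [[ 0.4982  0.3349]
 [ 0.6019  0.3193]
 [ 0.5016 -0.2072]
 [ 0.3992 -0.1862]] [np.float64(0.5304277862917944), np.float64(0.10482762279521264), np.float64(0.5359790305583595), np.float64(0.10452186735507622)] centre [0.5002 0.0652]
tumbler 0.85 [ 0.4625 -0.2682] [np.float64(0.085), np.float64(0.045)]
tumbler 0.57 [ 0.3243 -0.1857] [np.float64(0.083), np.float64(0.042)]
tumbler 0.55 [ 0.4724 -0.0791] [np.float64(0.122), np.float64(0.064)]
stand hinge 0.1006721023251618 yaw 75.19073698780123
tumbler mouth 0.12382102387442409 yaw 80.38183754621565
tumbler hinge 0.30371801704574475 yaw 78.62205953883668
```

View pics/crop1.png

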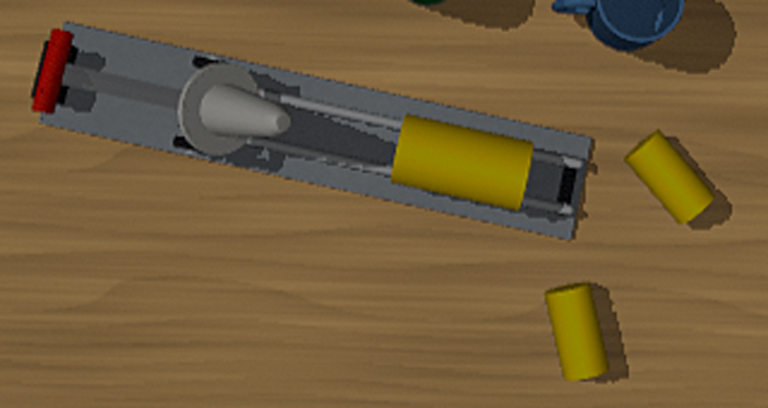

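The crop confirms the choice. The tumbler on the rails measures 122 x 64 mm, and the two small ones are about 84 x 44 mm.

Stand: origin about (0.4985, 0.062), yaw 79.1°. Arm angle: about 0.78 rad.

I'll turn the tool so its x runs along the stand's +x, then go over past the bar.

```bash
python3 -m jog '[{"roll":-0.137,"jaw":0},{"roll":-0.137,"jaw":0},{"roll":-0.137,"jaw":0},{"roll":-0.137,"jaw":0},{"roll":-0.137,"jaw":0},{"roll":-0.137,"jaw":0},{"roll":-0.137,"jaw":0},{"jaw":0}]'
python3 -m jog '[{"tx":4,"ty":2},{"tx":4,"ty":2},{"tx":4,"ty":2},{"tx":4,"ty":2},{"tx":4,"ty":2},{"tx":4,"ty":2},{"tx":4},{"tx":4}]'
cat > st.py <<'E'
from h import *
s=read_state();u=np.array([.189,.982,0]);n=np.array([-.982,.189,0]);o=np.array([.4985,.0622,0])
R=np.array(s['tcp_rot']);p=np.array(s['position'])
print('t',round(s['time_s'],2),'s,n,z mm',np.round(np.array([(p-o)@u,(p-o)@n,p[2]])*1e3,1),'toolx yaw',np.degrees(np.arctan2(R[1,0],R[0,0])).round(2),'F u,n,z',np.round([np.array(s['force'])@u,np.array(s['force'])@n,s['force'][2]],2),'open',s['opening'])
E
python3 st.py
```

```text
t 3.2 s,n,z mm [-667.2  119.2  241.6] toolx yaw 24.11 F u,n,z [-0.2  -0.42 -0.01] open 0.9975929239096641$[0]: bad value
$[0]: bad value
```

```bash
python3 -m jog '[{"tx":0,"ty":0,"tz":0,"roll":-0.137,"jaw":0},{"tx":0,"ty":0,"tz":0,"roll":-0.137,"jaw":0},{"tx":0,"ty":0,"tz":0,"roll":-0.137,"jaw":0},{"tx":0,"ty":0,"tz":0,"roll":-0.137,"jaw":0},{"tx":0,"ty":0,"tz":0,"roll":-0.137,"jaw":0},{"tx":0,"ty":0,"tz":0,"roll":-0.137,"jaw":0},{"tx":0,"ty":0,"tz":0,"roll":-0.137,"jaw":0}]'
python3 st.py
```

```text
time_s: 3.9
position: [0.2553, -0.5704, 0.2415]
tcp_rot: [[0.184, 0.983, 0.0], [0.983, -0.184, 0.0], [0.0, -0.0, -1.0]]
force: [0.5, 0.6, -0.0]
opening: 0.448
grasp_force: 0.0
t 3.9 s,n,z mm [-667.2  119.2  241.5] toolx yaw 79.38 F u,n,z [ 0.64 -0.37 -0.01] open 0.448263746481495
```

```bash
python3 -m jog '[{"tx":4,"ty":2,"tz":0,"roll":0,"jaw":0},{"tx":4,"ty":2,"tz":0,"roll":0,"jaw":0},{"tx":4,"ty":2,"tz":0,"roll":0,"jaw":0},{"tx":4,"ty":2,"tz":0,"roll":0,"jaw":0},{"tx":4,"ty":2,"tz":0,"roll":0,"jaw":0},{"tx":4,"ty":2,"tz":0,"roll":0,"jaw":0},{"tx":4,"ty":0,"tz":0,"roll":0,"jaw":0},{"tx":4,"ty":0,"tz":0,"roll":0,"jaw":0}]' >/dev/null
python3 -m jog '[{"tx":4,"ty":0,"tz":0,"roll":0,"jaw":0},{"tx":4,"ty":0,"tz":0,"roll":0,"jaw":0},{"tx":4,"ty":0,"tz":0,"roll":0,"jaw":0},{"tx":4,"ty":0,"tz":0,"roll":0,"jaw":0},{"tx":4,"ty":0,"tz":0,"roll":0,"jaw":0},{"tx":4,"ty":0,"tz":0,"roll":0,"jaw":0},{"tx":4,"ty":0,"tz":0,"roll":0,"jaw":0},{"tx":4,"ty":0,"tz":0,"roll":0,"jaw":0}]' >/dev/null
python3 st.py
```

```text
t 5.5 s,n,z mm [-25.7  -1.3 241.8] toolx yaw 79.05 F u,n,z [-0.41  0.1   0.47] open 0.007853331800847737
```

```bash
cat > w.py <<'E'
from h import *
import sys
np.set_printoptions(precision=4,suppress=True)
u=np.array([.189,.982,0]);n=np.array([-.982,.189,0]);o=np.array([.4985,.0622,0])
W=snap('wrist',sys.argv[1])
# bar at angle th: use geometry
for nm,z in(('stand',0),('hinge',.0505),('collar',None),('bar',None),('tumbler',.0505),('mouth',.0505)):
  for d in landmark_of('wrist',nm):
    if d['p']<.3: continue
    if z is not None:
        q=atz(W,*d['point'],z)-o; print(nm,round(d['p'],2),np.round(d['point'],0),'s,n',np.round([q@u*1e3,q@n*1e3],1))
    else:
        f=[]
        for th in np.arange(-.02,1.6,.005):
            b=(.1+.15*np.sin(th),.0505+.15*np.cos(th)) if nm=='bar' else (.1-.03*np.cos(th),.0505+.03*np.sin(th))
            pr=proj(W,o+u*b[0]+np.array([0,0,b[1]])); f.append((np.hypot(pr[0]-d['point'][0],pr[1]-d['point'][1]),th))
        print(nm,round(d['p'],2),np.round(d['point'],0),'px err, theta',np.round(min(f),3))
E
python3 w.py w1.png
```

```text
stand 0.69 [138. 253.] s,n [-0.1 -1.8]
collar 0.67 [ 59. 254.] px err, theta [2.347 0.765]
collar 0.6 [139. 255.] px err, theta [68.797 -0.02 ]
tumbler 0.66 [317. 253.] s,n [-198.1   -2.4]
mouth 0.66 [227. 255.] s,n [-85.2  -3.6]
```

View pics/w1.png

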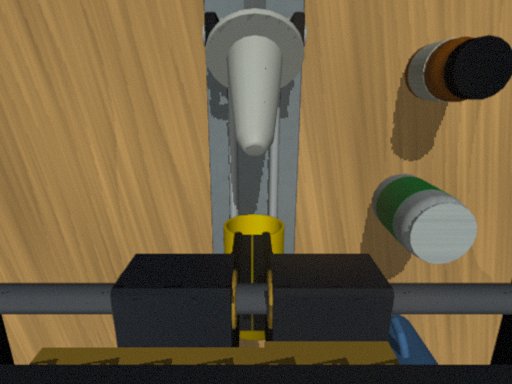

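The wrist view agrees: stand centre line is at n ≈ -2 mm, the arm angle is ≈ 0.765 rad, and the rim is near s = -85 mm with the bystanders clear. Now past the bar and down.

```bash
python3 -m jog '[{"tx":4,"ty":0,"tz":0,"roll":0,"jaw":0},{"tx":4,"ty":0,"tz":0,"roll":0,"jaw":0},{"tx":4,"ty":0,"tz":0,"roll":0,"jaw":0},{"tx":4,"ty":0,"tz":0,"roll":0,"jaw":0},{"tx":4,"ty":0,"tz":0,"roll":0,"jaw":0},{"tx":4,"ty":0,"tz":0,"roll":0,"jaw":0},{"tx":3,"ty":0,"tz":0,"roll":0,"jaw":0},{"tx":2,"ty":0,"tz":0,"roll":0,"jaw":0}]' >/dev/null
python3 -m jog '[{"tx":0,"ty":0,"tz":2,"roll":0,"jaw":0},{"tx":0,"ty":0,"tz":3,"roll":0,"jaw":0},{"tx":0,"ty":0,"tz":2,"roll":0,"jaw":0},{"tx":0,"ty":0,"tz":0.8,"roll":0,"jaw":0},{"tx":0,"ty":0,"tz":0,"roll":0,"jaw":0}]' >/dev/null
python3 st.py
python3 - <<'E'
from h import *
snap('side','s1.png')
for n in('bar','collar'): print(n,[(d['p'],d['point']) for d in landmark_of('side',n)])
E
```

```text
t 7.15 s,n,z mm [261.2  -1.8 162.3] toolx yaw 78.94 F u,n,z [ 0.19 -0.51 -0.16] open 0.007243223576533987
bar [(0.7, [240.6, 138.8]), (0.39, [221.9, 223.4])]
collar [(0.7, [251.3, 201.1])]
```

View pics/s1.png

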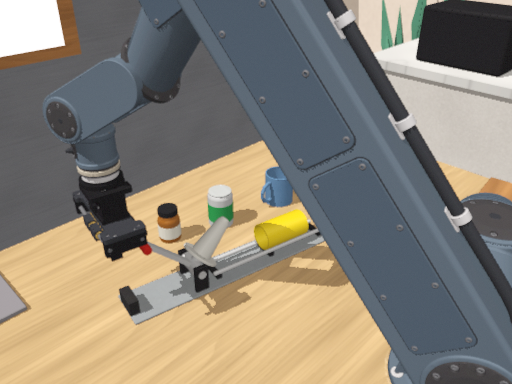

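```bash
python3 -m jog '[{"tx":-2,"ty":0,"tz":0,"roll":0,"jaw":0},{"tx":-1.5,"ty":0,"tz":0,"roll":0,"jaw":0},{"tx":-1.2,"ty":0,"tz":-0.7,"roll":0,"jaw":0},{"tx":-1.1,"ty":0,"tz":-0.8,"roll":0,"jaw":0},{"tx":-1.3,"ty":0,"tz":-0.8,"roll":0,"jaw":0},{"tx":-1.3,"ty":0,"tz":-0.7,"roll":0,"jaw":0},{"tx":-1.4,"ty":0,"tz":-0.5,"roll":0,"jaw":0},{"tx":-1.4,"ty":0,"tz":-0.4,"roll":0,"jaw":0}]'; python3 st.py
```

```text
time_s: 8.1
position: [0.5284, 0.2086, 0.2032]
tcp_rot: [[0.19, 0.982, 0.001], [0.982, -0.19, -0.0], [-0.0, 0.001, -1.0]]
force: [1.0, 2.7, 1.7]
opening: 0.005
grasp_force: 1.0
t 8.1 s,n,z mm [149.5  -1.7 203.2] toolx yaw 79.05 F u,n,z [ 2.82 -0.45  1.68] open 0.004894476588640526
```

```bash
python3 -m jog '[{"tx":-1,"ty":0,"tz":-0.2,"roll":0,"jaw":0},{"tx":-1,"ty":0,"tz":-0.1,"roll":0,"jaw":0},{"tx":-0.7,"ty":0,"tz":0,"roll":0,"jaw":0},{"tx":-0.2,"ty":0,"tz":0,"roll":0,"jaw":0}]'; python3 st.py;  python3 -m jog '[{"tx":-0.2,"ty":0,"tz":0,"roll":0,"jaw":0},{"tx":-0.2,"ty":0,"tz":0,"roll":0,"jaw":0}]'; python3 st.py
```

```text
time_s: 8.5
position: [0.5223, 0.1804, 0.205]
tcp_rot: [[0.191, 0.982, -0.002], [0.982, -0.191, -0.0], [-0.001, -0.002, -1.0]]
force: [-0.0, 1.0, 0.7]
opening: 0.002
grasp_force: 0.7
t 8.5 s,n,z mm [120.6  -1.  205. ] toolx yaw 79.01 F u,n,z [0.93 0.23 0.69] open 0.001564701813622334
time_s: 8.7
position: [0.522, 0.1788, 0.2052]
tcp_rot: [[0.191, 0.982, -0.0], [0.982, -0.191, 0.003], [0.003, -0.001, -1.0]]
force: [0.5, 8.3, -0.5]
opening: 0.007
grasp_force: 4.3
t 8.7 s,n,z mm [119.   -1.1 205.2] toolx yaw 79.0 F u,n,z [ 8.25  1.1  -0.51] open 0.007356128691387903
```

```bash
python3 -m jog '[{"tx":-0.2,"ty":0,"tz":0,"roll":0,"jaw":0},{"tx":0,"ty":0,"tz":0,"roll":0,"jaw":0},{"tx":2,"ty":0,"tz":0,"roll":0,"jaw":0},{"tx":2,"ty":0,"tz":-2,"roll":0,"jaw":0},{"tx":0,"ty":0,"tz":-3,"roll":0,"jaw":0},{"tx":-2,"ty":0,"tz":-1,"roll":0,"jaw":0},{"tx":-4,"ty":0,"tz":0,"roll":0,"jaw":0},{"tx":-4,"ty":0,"tz":0,"roll":0,"jaw":0}]' ; python3 -m jog '[{"tx":-4,"ty":0,"tz":0,"roll":0,"jaw":0},{"tx":-4,"ty":0,"tz":0,"roll":0,"jaw":0},{"tx":-4,"ty":0,"tz":0,"roll":0,"jaw":0},{"tx":-4,"ty":0,"tz":0,"roll":0,"jaw":0},{"tx":-4,"ty":0,"tz":0,"roll":0,"jaw":0},{"tx":-4,"ty":0,"tz":0,"roll":0,"jaw":0},{"tx":-4,"ty":0,"tz":0,"roll":0,"jaw":0},{"tx":-2,"ty":0,"tz":0,"roll":0,"jaw":0}]' >/dev/null; python3 st.py; python3 w.py w2.png; python3 - <<'E'
from h import *
snap('top'); print([(round(d['p'],2),d['bbox']) for d in trace('top','bar')],[(d['p'],d['point']) for d in landmark_of('top','bar')])
a=cv2.imread('pics/w2.png');
c=snap('side');print([(d['p'],d['point']) for d in landmark_of('side','bar')])
b=cv2.cvtColor(c['img'],cv2.COLOR_RGB2BGR)
cv2.imwrite('pics/c2.png',cv2.resize(np.hstack([a,b]),(800,300)))
E
```

```text
time_s: 9.5
position: [0.51, 0.1161, 0.2656]
tcp_rot: [[0.187, 0.982, 0.0], [0.982, -0.187, -0.001], [-0.001, 0.0, -1.0]]
force: [0.6, -0.9, -1.1]
opening: 0.002
grasp_force: 0.0
t 10.3 s,n,z mm [-247.4   -0.9  265.3] toolx yaw 78.96 F u,n,z [ 0.44 -0.02 -0.28] open 0.0035394135037380065
tumbler 0.9 [207. 299.] s,n [-293.7  -51.9]
tumbler 0.84 [173. 172.] s,n [-255.3   86.4]
tumbler 0.82 [123. 257.] s,n [-202.5   -4.9]
mouth 0.55 [202. 115.] s,n [-287.4  151.5]
[(0.83, [118.0, 201.9, 81.4, 47.6])] [(0.57, [218.5, 126.3])]
[(0.84, [206.2, 185.6])]
```

View pics/c2.png

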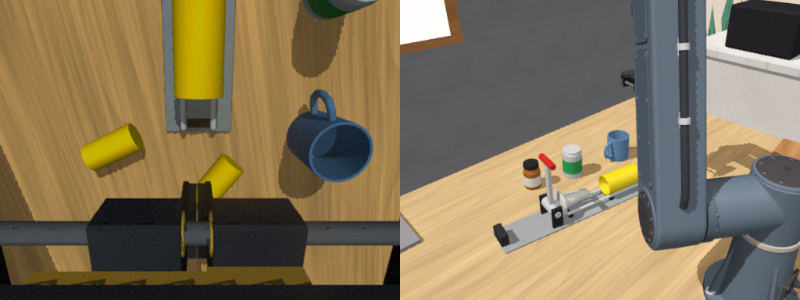

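The picture shows the peg flat and the lever upright. The tumbler bottom is at s ≈ -202 mm, with the fingers above the space behind it and clear of the small look-alike. Descending.

```bash
python3 -m jog '[{"tx":0,"ty":0,"tz":3,"roll":0,"jaw":0},{"tx":0,"ty":0,"tz":4,"roll":0,"jaw":0},{"tx":0,"ty":0,"tz":4,"roll":0,"jaw":0},{"tx":0,"ty":0,"tz":4,"roll":0,"jaw":0},{"tx":0,"ty":0,"tz":3,"roll":0,"jaw":0},{"tx":0,"ty":0,"tz":2,"roll":0,"jaw":0},{"tx":0,"ty":0,"tz":1.2,"roll":0,"jaw":0},{"tx":0,"ty":0,"tz":0,"roll":0,"jaw":0}]'; python3 st.py; python3 -m jog '[{"tx":1,"ty":0,"tz":0,"roll":0,"jaw":0},{"tx":1,"ty":0,"tz":0,"roll":0,"jaw":0},{"tx":1,"ty":0,"tz":0,"roll":0,"jaw":0},{"tx":1,"ty":0,"tz":0,"roll":0,"jaw":0},{"tx":1,"ty":0,"tz":0,"roll":0,"jaw":0},{"tx":1,"ty":0,"tz":0,"roll":0,"jaw":0}]'; python3 st.py
```

```text
time_s: 11.7
position: [0.453, -0.1774, 0.0524]
tcp_rot: [[0.19, 0.982, -0.002], [0.982, -0.19, 0.002], [0.001, -0.002, -1.0]]
force: [0.3, 0.8, 0.8]
opening: 0.003
grasp_force: 0.0
t 11.7 s,n,z mm [-243.9   -0.6   52.4] toolx yaw 79.07 F u,n,z [ 0.83 -0.12  0.78] open 0.0025135422135349876
time_s: 12.3
position: [0.4654, -0.1182, 0.054]
tcp_rot: [[0.189, 0.982, 0.001], [0.982, -0.189, -0.001], [-0.0, 0.001, -1.0]]
force: [-0.0, -1.2, 0.7]
opening: 0.002
grasp_force: 0.7
t 12.3 s,n,z mm [-183.5   -1.6   54. ] toolx yaw 79.08 F u,n,z [-1.14 -0.19  0.69] open 0.002127628845254649
```

```bash
python3 -m jog '[{"tx":1.2,"ty":0,"tz":0,"roll":0,"jaw":0},{"tx":1.2,"ty":0,"tz":0,"roll":0,"jaw":0},{"tx":1.2,"ty":0,"tz":0,"roll":0,"jaw":0},{"tx":1.2,"ty":0,"tz":0,"roll":0,"jaw":0},{"tx":1.2,"ty":0,"tz":0,"roll":0,"jaw":0},{"tx":1.2,"ty":0,"tz":0,"roll":0,"jaw":0},{"tx":1,"ty":0,"tz":0,"roll":0,"jaw":0},{"tx":1,"ty":0,"tz":0,"roll":0,"jaw":0}]' >/dev/null; python3 st.py; python3 -m jog '[{"tx":0.8,"ty":0,"tz":0,"roll":0,"jaw":0},{"tx":0.6,"ty":0,"tz":0,"roll":0,"jaw":0},{"tx":0.6,"ty":0,"tz":0,"roll":0,"jaw":0},{"tx":0.4,"ty":0,"tz":0,"roll":0,"jaw":0}]'>/dev/null; python3 st.py
```

```text
t 13.1 s,n,z mm [-91.3  -1.1  53.5] toolx yaw 79.07 F u,n,z [-1.23 -0.64 -0.78] open 0.0053178818673434184
t 13.5 s,n,z mm [-67.9  -1.1  53.5] toolx yaw 79.06 F u,n,z [-1.04 -0.37 -1.19] open 0.007730715528090369
```

```bash
python3 -m jog '[{"tx":0.4,"ty":0,"tz":0,"roll":0,"jaw":0},{"tx":0.3,"ty":0,"tz":0,"roll":0,"jaw":0}]'>/dev/null; python3 st.py;  python3 -m jog '[{"tx":0.3,"ty":0,"tz":0,"roll":0,"jaw":0},{"tx":0.1,"ty":0,"tz":0,"roll":0,"jaw":0}]'>/dev/null; python3 st.py
```

```text
t 13.7 s,n,z mm [-61.6  -1.2  53.5] toolx yaw 79.11 F u,n,z [-10.13   0.51  -1.74] open 0.0006558648548783353
t 13.9 s,n,z mm [-61.3  -1.3  53.5] toolx yaw 79.33 F u,n,z [-27.24   2.59   0.46] open 0.005364942001447837
```

The rim met the collar firmly: the push force rose sharply at the expected place. Back off, lift and check.

```bash
python3 -m jog '[{"tx":-2,"ty":0,"tz":0,"roll":0,"jaw":0},{"tx":-3,"ty":0,"tz":0,"roll":0,"jaw":0},{"tx":0,"ty":0,"tz":-3,"roll":0,"jaw":0},{"tx":0,"ty":0,"tz":-4,"roll":0,"jaw":0},{"tx":0,"ty":0,"tz":-4,"roll":0,"jaw":0},{"tx":0,"ty":0,"tz":-4,"roll":0,"jaw":0},{"tx":0,"ty":0,"tz":0,"roll":0,"jaw":0}]'>/dev/null; python3 st.py; python3 w.py w3.png
```

```text
t 14.6 s,n,z mm [-107.6   -4.6  208.4] toolx yaw 79.03 F u,n,z [-0.24 -1.04 -0.18] open 0.003748134974111646
collar 0.42 [130. 419.] px err, theta [249.187  -0.02 ]
tumbler 0.97 [114. 252.] s,n [-48.3  -5.3]
mouth 0.94 [333. 108.] s,n [-273.7  145.9]
```

View pics/w3.png

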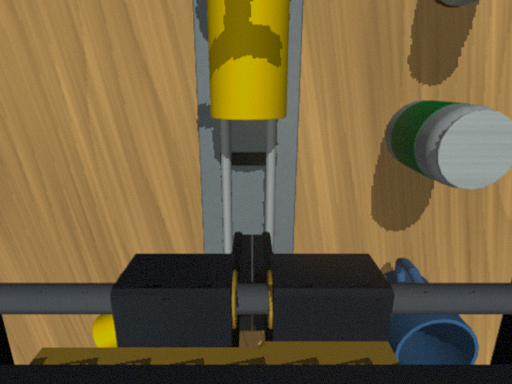

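Tumbler bottom now at s ≈ -48 (expected -50). Forward to behind the bar, checking the rim on the way.

```bash
python3 -m jog '[{"tx":3,"ty":-0.3,"tz":0,"roll":0,"jaw":0},{"tx":3,"ty":0,"tz":0.7,"roll":0,"jaw":0},{"tx":3,"ty":0,"tz":0,"roll":0,"jaw":0},{"tx":1.2,"ty":0,"tz":0,"roll":0,"jaw":0},{"tx":0,"ty":0,"tz":0,"roll":0,"jaw":0}]'>/dev/null; python3 st.py; python3 w.py w4.png
```

```text
t 15.45 s,n,z mm [ -4.2   2.2 195.7] toolx yaw 79.21 F u,n,z [ 0.05 -0.78  0.09] open 0.004934181474640169
hinge 0.87 [ 56. 258.] s,n [99.9 -0.9]
collar 0.82 [ 97. 257.] px err, theta [1.306 0.04 ]
bar 0.64 [ 97. 256.] px err, theta [64.174 -0.02 ]
bar 0.58 [ 25. 268.] px err, theta [7.571 0.   ]
tumbler 0.67 [230. 260.] s,n [-47.6  -4.3]
mouth 0.79 [ 98. 262.] s,n [68.1 -4.5]
```

View pics/w4.png

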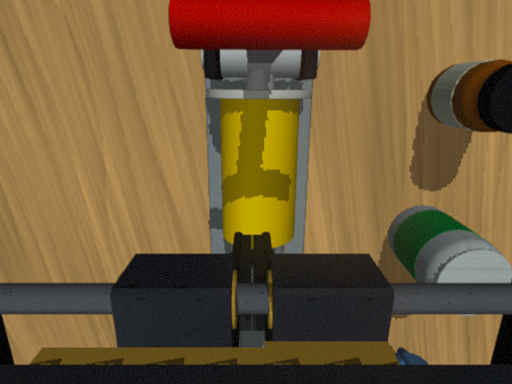

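The rim is flush at the white collar (row 97) and the peg is flat. Now behind the bar and swing.

```bash
python3 -m jog '[{"tx":3,"ty":0.2,"tz":-0.6,"roll":0,"jaw":0},{"tx":2.5,"ty":0,"tz":0,"roll":0,"jaw":0},{"tx":2,"ty":0,"tz":0,"roll":0,"jaw":0},{"tx":1,"ty":0,"tz":0,"roll":0,"jaw":0},{"tx":1.2,"ty":0,"tz":0,"roll":0,"jaw":0},{"tx":1.2,"ty":0,"tz":0.1,"roll":0,"jaw":0},{"tx":1.2,"ty":0,"tz":0.3,"roll":0,"jaw":0},{"tx":1.2,"ty":0,"tz":0.4,"roll":0,"jaw":0}]'>/dev/null; python3 st.py
```

```text
t 16.6 s,n,z mm [128.1  -0.8 194.7] toolx yaw 79.02 F u,n,z [-3.42  0.8   3.89] open 0.0031370126138841148
```

```bash
python3 -m jog '[{"tx":0.9,"ty":0,"tz":0.2,"roll":0,"jaw":0},{"tx":1.25,"ty":0,"tz":0.55,"roll":0,"jaw":0},{"tx":1.15,"ty":0,"tz":0.65,"roll":0,"jaw":0},{"tx":1.1,"ty":0,"tz":0.75,"roll":0,"jaw":0},{"tx":1.0,"ty":0,"tz":0.85,"roll":0,"jaw":0},{"tx":0.9,"ty":0,"tz":0.95,"roll":0,"jaw":0},{"tx":0.8,"ty":0,"tz":1.05,"roll":0,"jaw":0}]'>/dev/null; python3 st.py; python3 - <<'E'
from h import *
c=snap('side','s5.png');print([(d['p'],d['point']) for d in landmark_of('side','bar')])
cv2.imwrite('pics/s5c.png',cv2.resize(cv2.imread('pics/s5.png')[100:350,20:400],None,fx=2,fy=2))
E
```

```text
t 17.3 s,n,z mm [199.6  -0.2 143.6] toolx yaw 79.06 F u,n,z [-3.98  0.05  1.48] open 0.010851974529881396
[(0.74, [252.5, 134.5]), (0.54, [249.0, 202.1]), (0.3, [263.6, 233.4])]
```

View pics/s5c.png

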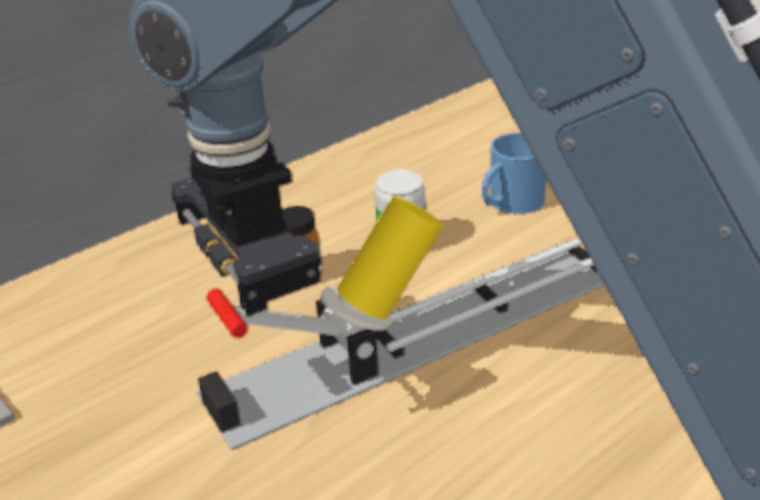

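The swing is going well: fingertips on the lever inside the bar (about row 305, col 250) and the tumbler seated on the collar. Continue down.

```bash
python3 -m jog '[{"tx":0.7,"ty":0,"tz":1.1,"roll":0,"jaw":0},{"tx":0.6,"ty":0,"tz":1.2,"roll":0,"jaw":0},{"tx":0.45,"ty":0,"tz":1.25,"roll":0,"jaw":0},{"tx":0.3,"ty":0,"tz":1.25,"roll":0,"jaw":0},{"tx":0.2,"ty":0,"tz":1.2,"roll":0,"jaw":0},{"tx":0,"ty":0,"tz":0.6,"roll":0,"jaw":0}]'>/dev/null; python3 st.py; python3 -m jog '[{"tx":0,"ty":0,"tz":0.3,"roll":0,"jaw":0},{"tx":0,"ty":0,"tz":0.3,"roll":0,"jaw":0}]'>/dev/null; python3 st.py
```

```text
t 18.0 s,n,z mm [221.8  -0.3  77. ] toolx yaw 79.04 F u,n,z [1.33 0.91 2.53] open 0.0006990440815097592
t 18.2 s,n,z mm [221.6  -0.5  74.4] toolx yaw 79.04 F u,n,z [-1.81  6.14 28.94] open 0.007729262193024522
```

The lever is hard on its rest: z 74.4 mm (predicted 74.5), 29 N. Retreat and check.

```bash
python3 -m jog '[{"tx":0,"ty":0,"tz":-1,"roll":0,"jaw":0},{"tx":0,"ty":0,"tz":-3,"roll":0,"jaw":0},{"tx":2,"ty":0,"tz":-4,"roll":0,"jaw":0},{"tx":3,"ty":0,"tz":-4,"roll":0,"jaw":0},{"tx":3,"ty":0,"tz":-4,"roll":0,"jaw":0},{"tx":0,"ty":0,"tz":0,"roll":0,"jaw":0},{"tx":0,"ty":0,"tz":0,"roll":0,"jaw":0}]'>/dev/null; python3 st.py; python3 - <<'E'
from h import *
c=snap('side','s6.png');t=snap('top','t6.png')
print([(d['p'],np.round(tri([ray(t,*a['point']),ray(c,*d['point'])])[0],3)) for d in landmark_of('side','bar')[:1] for a in landmark_of('top','bar')[:1]])
a=cv2.imread('pics/s6.png')[100:350,20:400];b=cv2.imread('pics/t6.png')[100:350,60:440]
cv2.imwrite('pics/c6.png',np.hstack([a,b]))
E
```

```text
t 18.9 s,n,z mm [301.9  -0.9 233.9] toolx yaw 79.13 F u,n,z [-0.63 -0.24  0.59] open 0.006558601089509412
[(0.61, array([0.547, 0.308, 0.063]))]
```

View pics/c6.png

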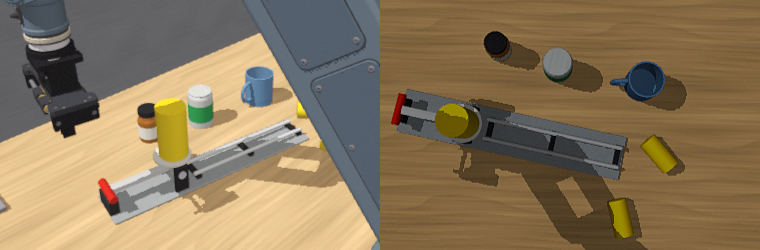

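The pictures show the tumbler upright, mouth down on the collar, and the lever level on its rest. The mug, jar and can have not moved, and the robot is clear.

```bash
python3 -c "
from rig import *
print(hand_in())"
```

```text
the job is handed in; nothing more can be done
None
```

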